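Weigh a canister of spare parts on a sprung balance hook

ROBOT

A 6-joint arm with a two-finger parallel gripper is mounted at the origin on the work surface. World frame = base frame: x ahead of the robot, y to its left, z up, the work surface at z = 0. Lengths are in mm, angles in rad, forces in N, time in s.
With the tool pointing down it reaches from about 275 to 875 mm from the base axis. Payload 12.5 kg.
Tool frame: the origin (TCP) lies midway between the tips of the shut fingers; the grasp point (between the pads) lies bot.grip_depth behind it (bot.grip_depth is the distance from the TCP to the grasp point, in mm); z points along the fingers, y is the direction in which the jaws open and shut (so a half turn about z gives the same grasp; the last joint's range is limited). The gripper opens to 85 mm and grips with 20 to 120 N. Pads are 22 mm wide; open, the fingers measure 114 mm over their backs; the gripper's body (76 mm by 85 mm) begins 54 mm behind the grasp point. The pads swing forward as they close: fully open they stand 13 mm farther back than shut.
Start: joints at [1.253, 0.351, 1.652, -0, 1.139, -0.085], TCP at [126.855, 535.156, 231.29] pointing down, gripper open.
Joint ranges: [-2.75, 2.75], [-0.79, 2.1], [0.01, 2.65], [-1.57, 4.71], [0.07, 3.14], [-2.87, 2.87]. Speed limits (rad/s): [2.22, 2.22, 2.79, 3.14, 3.14, 3.14].

INTERFACE

Orientations are given as a unit quaternion [w, x, y, z].
In Python, from plant import bot, cams gives the robot as it stands. The module is installed in compiled form; this text tells all that it offers.
- The arm moves only by the tool arm_command, never from a script. Its argument "increments" is a list that holds one entry, the list of rows, each a list of 4 numbers: the shift along the tool's x, y, z in mm, then the turn about the tool's z in units of 6 degrees (1.0 is 6 degrees). In form: [[[dx, dy, dz, turn], ...]]. A call has 1 to 12 rows; each row shifts and turns the commanded pose from where the row before left it, along the tool's axes as they then stand; what a row does not reach is not made up. A row lasts 1/10 s, in which the tool goes at most 50 mm and 8.59 degrees, less where a joint would pass 70% of its speed; a pose out of reach is approached as far as the arm can. A call is refused whole if a number of a shift passes 50 or a number of a turn 1, either way. A call with a gripper value outside its range is refused whole. "hand" is the opening, from -1 (shut) to 1 (fully open), set as the call begins (left out, the last holds). The fingers move at their own pace and stop on an object; "squeeze" is the grip in N (left out, the last holds). Time passes only in rows, so rows that do not move let the fingers close. It gives the time, the measured TCP pose, the force and the opening at its end, in the units of the state.
- bot.observe(): the state, without advancing time (a new reading comes with each control period).
- cams.camera(name): name is "scene" or "top" or "wrist"; returns (picture, depth): 384x512x3 uint8, red, green, blue; 384x512 float32, mm along the optical axis (not along the pixel's ray), 0 where there is no reading.
- cams.calibration(name): a dict with "vfov" (degrees; the focal length in pixels is half the picture's height over the tangent of half this angle, whatever the lens; pixels are square), "cx", "cy" (the principal point, pixels), "T" (4x4, takes a point from camera to world coordinates). Camera axes: x right, y up, looking along -z (the intrinsics and any distortion apply to the point x, -y, -z); pixel columns grow to the right and rows downward; lengths in mm; the calibration is good to about 2 mm. A picture is of the moment at which its call begins: read the wrist's pose just before it. calibration takes no time and is no camera call; for the wrist camera it gives the pose at the moment of the call.
- bot.finish_job(): hands the job in, once; it reports no verdict.
The state is a dict: "time": time; "joint_pos": joint angles; "dq": joint speeds; "effort": joint torques, N m; "tool_pos": TCP position; "tcp_rot": TCP orientation; "contact_force": force on the tool from outside, world axes, zero at the start; "wrist_torque": the same for the moment, N m; "gripper_width": finger opening in mm.
Only numpy, scipy, OpenCV 4.12 (cv2) and the standard library are available. Lean on these libraries where they do the work, as an engineer would, in place of code of your own. Each camera call takes 0.05 s, during which the arm holds its last target.

TASK

Weigh the canister of spare parts: hang it by its wire bail in the saddle of the balance's sprung hook, easing it down until the hook carries all of its weight before you let go, so that the hook is never dropped, jerked or forced. Once the canister hangs free and still, press the green record button right down and let it up again, leaving the canister hanging there. Leave the other things on the counter where they are.

Things in the scene. Friction and masses are not known exactly. Their poses are not given: they have to be found in the camera images.
- canister_grip (a point): Centre of the red finger tab (24 x 16 x 40 mm in x, y, z; grasp it along y) on top of the aluminium screw-top canister, 178 mm above its underside, 40 mm above canister_eye; z up. Canister 72 mm across, 76 mm tall to its lid, 0.20 to 0.76 kg (not known beforehand). A thin stem 16 mm long joins the tab to the peak of a rigid wire bail over the lid. Same when turned half round
- canister_eye (a point): Underside of the peak of the 6 mm wire bail, on the canister's centre line, where the hook should bear: 138 mm above the underside, 62 mm above the lid. The bail lies in the canister's y-z plane: legs 36 mm either side, sloping up 29 mm to the peak, so the opening is 62 mm high, 66 mm wide, passed through along x
- hook_saddle (a point): Lowest point of the sprung hook's saddle, on top of its 8 mm round bar; sinks with the hook; 225 mm above the counter unloaded. x points from saddle along the arm to the brass carriage on two guide rods 120 mm away, y sideways, z up. Tip turns up towards -x: ends 22 mm out, 16 mm higher. Carriage side: arm rises 10 mm over 22 mm, then is level
- balance: The fixed spring balance; origin on the counter, under its guide rods, below the carriage; same x, y, z directions as hook_saddle. Green foot 130 x 150 x 20 mm (x from -55 to 75 mm); two steel rods 32 mm either side with a green cross head, top at 282 mm; white scale plate at y 53 to 79 mm
- hook (a joint): How far the sprung hook has dipped, m: 0 unloaded, 0.085 at its lower stop. Spring about 120 N/m (8 mm per 100 g), lightly damped: when disturbed it bobs for several seconds. The canister draws it down 16 to 62 mm. It must never move faster than 0.08 m/s nor bear more than 15 N
- record_top (a point): Centre of the top face of the green record button, 32 mm across, in a small fixed grey housing on the counter; pressed straight down
- record (a joint): Travel of the record button, m: 0 up, 0.006 fully down; springs back; fully down takes 4 N. Pressed beyond 0.0045; must not be pressed (beyond 0.003) while the hook still moves or is empty
- segment: Chrome type segment plate, 100 x 50 x 16 mm, bystander; origin under its centre
- platen: Black rubber platen cylinder lying along its x, 200 mm long (250 with its axle), 36 mm across, bystander; origin under its centre
- brass_knob: Brass carriage release knob, 32 mm across, 26 mm tall, bystander; origin under its centre
- axle: Dented steel feed roller axle lying along its x, 180 mm long with two 18 mm rubber rollers, bystander; origin under its centre
- driver: Screwdriver lying along its x, 170 mm long, bystander
- screw_tray: Open aluminium screw tray, 110 x 80 x 25 mm, bystander; origin under its centre
- plain_tin: Small blue ceramic jar with metal lid and no bail, 52 mm across, 60 mm tall, bystander; origin under its centre
Not all that is in view belongs to the job. Of the things like the part that bears canister_grip, leave any that is blue or yellow; of the rest the larger one is meant.

How it is judged:
By the outcome, as a careful person would: the job done as asked, in the order asked, and still so for the second after the job is handed in, with the robot touching nothing.
It also fails if it takes over 72 s, if anything falls off the work surface, if the arm or the gripper's body presses on something with over 40 N, if the wrist force passes 120 N, or if a joint passes its speed limit or range.

## Working session

There is one attempt and no reset: what is moved stays moved. The work goes in short steps, Python scripts to look and compute and a tool call to move; the robot and the scene stay as the last step left them, time stands still between calls to the robot, and variables do not carry over. Pictures are saved under pics/ and viewed, and the job is handed in when it is done.

Besides the shell and the picture viewer there is one more tool, called after "Emit:" as name(argument=value, ...) on one line, values as JSON. arm_command: Moves the arm, as the interface text tells. Its arguments: {"type":"object","properties":{"increments":{"type":"array","items":{"type":"array","items":{"type":"array","items":{"type":"number"}}}},"hand":{"type":"number"},"squeeze":{"type":"number"}},"required":["increments"]}

```bash
mkdir -p pics; cat > h.py <<'E'
import numpy as np, cv2
from plant import bot, cams
def snap(n,tag):
    c=cams.calibration(n); im,d=cams.camera(n)
    np.savez(f'pics/{tag}.npz',im=im,d=d,T=c['T'],v=c['vfov'],cx=c['cx'],cy=c['cy'])
    cv2.imwrite(f'pics/{tag}.png',im[:,:,::-1]); return im,d,c
def load(tag):
    z=np.load(f'pics/{tag}.npz'); return z['im'],z['d'],dict(T=z['T'],vfov=float(z['v']),cx=float(z['cx']),cy=float(z['cy']))
def pts(d,c):
    h,w=d.shape; f=h/2/np.tan(np.radians(c['vfov'])/2)
    u,v=np.meshgrid(np.arange(w),np.arange(h))
    P=np.stack([(u-c['cx'])/f*d,-(v-c['cy'])/f*d,-d],-1)
    T=np.array(c['T']); return P@T[:3,:3].T+T[:3,3]
E
python3 - <<'E'
from h import *
print(bot.grip_depth, bot.observe())
for n in ['scene','top','wrist']:
    im,d,c=snap(n,n+'0'); print(n,c)
E
```

```text
18.700000000000003 {'time': 0.0, 'joint_pos': array([ 1.25340335e+00,  3.51248399e-01,  1.65246261e+00, -1.59000175e-06,
        1.13909954e+00, -8.45491421e-02]), 'dq': array([ 0.00061821, -0.00303139,  0.00029506, -0.00044595,  0.00089194,
        0.00103081]), 'effort': array([-1.53105721e-03, -5.06102765e+01, -2.91408706e+01, -1.57655754e-04,
        4.52408378e-03,  2.73463496e-05]), 'tool_pos': array([126.74882477, 534.83671839, 230.73712205]), 'tcp_rot': array([-1.20851171e-04,  1.16158744e-01,  9.93230474e-01, -5.96834613e-04]), 'contact_force': array([0.16116056, 0.08675065, 0.49916543]), 'wrist_torque': array([ 0.00853979, -0.02193169,  0.01221271]), 'gripper_width': 85.15874385193882}
scene {'vfov': 57.49086355542823, 'cx': 252.75271634514985, 'cy': 181.20252076658724, 'T': array([[ 3.97923521e-01, -6.26424983e-01,  6.70260108e-01,
         1.28693550e+03],
       [ 9.17393757e-01,  2.77075479e-01, -2.85688421e-01,
        -3.19347486e+02],
       [-6.75027615e-03,  7.28574581e-01,  6.84933219e-01,
         9.29247989e+02],
       [ 0.00000000e+00,  0.00000000e+00,  0.0000
[... 200 characters left out ...]
97475e+02],
       [-9.99465512e-01,  3.02774268e-02, -1.23275316e-02,
        -9.52307539e-01],
       [-5.16316150e-03,  2.26160421e-01,  9.74076386e-01,
         1.39773878e+03],
       [ 0.00000000e+00,  0.00000000e+00,  0.00000000e+00,
         1.00000000e+00]])}
wrist {'vfov': 60.48994209080325, 'cx': 259.0200027580924, 'cy': 193.31453879456507, 'T': array([[ 2.29759897e-01, -9.30390102e-01, -2.85630264e-01,
         5.41098579e+01],
       [ 9.73247279e-01,  2.19535982e-01,  6.77767452e-02,
         5.52543076e+02],
       [-3.52692246e-04, -2.93561255e-01,  9.55940200e-01,
         3.72859033e+02],
       [ 0.00000000e+00,  0.00000000e+00,  0.00000000e+00,
         1.00000000e+00]])}
```

View pics/scene0.png

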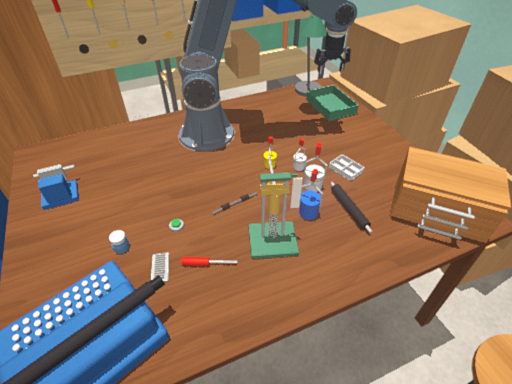

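View pics/top0.png

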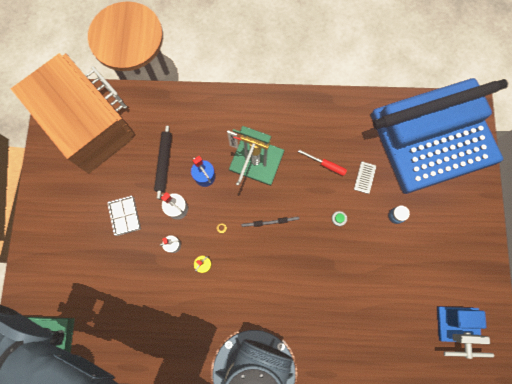

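View pics/wrist0.png

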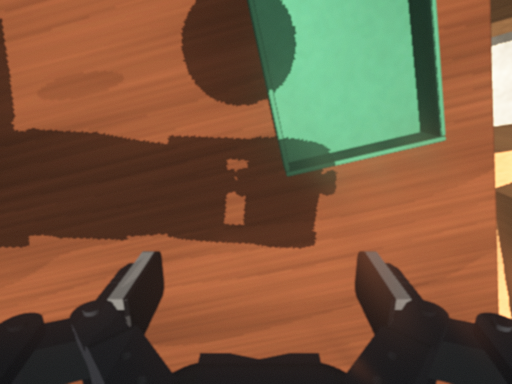

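The top view shows two silver canisters, at (174,205) and a smaller one at (170,244). A blue one is at (203,172) and a yellow one at (202,264). The hook balance is around (250,155) and the record button at (340,218). The larger silver canister is the target. Next I measure.

```bash
python3 - <<'E'
from h import *
for t in ['top0','scene0']:
    im,d,c=load(t); P=pts(d,c); hsv=cv2.cvtColor(im,cv2.COLOR_RGB2HSV)
    H,S,V=[hsv[...,i].astype(int) for i in range(3)]
    print(t,(d==0).mean())
    for nm,m in dict(red=((H<6)|(H>174))&(S>180)&(V>110),green=(H>45)&(H<90)&(S>90)&(V>50),
        white=(S<45)&(V>120),blue=(H>105)&(H<130)&(S>150),yellow=(H>20)&(H<33)&(S>180)).items():
        m&=(P[...,0]>200)&(P[...,0]<950)&(abs(P[...,1])<600)&(P[...,2]>-20)&(P[...,2]<330)
        n,l,s,ce=cv2.connectedComponentsWithStats(m.astype(np.uint8))
        for i in range(1,n):
            if s[i,4]<12: continue
            q=P[l==i]; print(nm,s[i,4],ce[i].round(1),'med',np.median(q,0).round(0),'lo',np.percentile(q,3,0).round(0),'hi',np.percentile(q,97,0).round(0))
for t,b in [('top0',(140,120,300,280)),('scene0',(220,120,380,270))]:
    im=load(t)[0]; x,y,X,Y=b
    cv2.imwrite(f'pics/{t}c.png',cv2.resize(im[y:Y,x:X,::-1],None,fx=3.75,fy=3.75,interpolation=cv2.INTER_CUBIC))
E
```

```text
top0 0.004150390625
red 125 [333.6 167. ] med [ 643. -242.   22.] lo [ 623. -279.   12.] hi [ 667. -206.   28.]
red 13 [196.2 161.4] med [597. 184. 196.] lo [591. 173.  70.] hi [636. 214. 202.]
green 64 [339.4 217.6] med [ 475. -258.   21.] lo [ 464. -271.   16.] hi [ 488. -248.   27.]
white 300 [106.3  87.3] med [864. 497. 137.] lo [815. 458.  38.] hi [911. 555. 146.]
white 17 [166.9 128.4] med [763. 316.  22.] lo [751. 313.  15.] hi [770. 320.  28.]
white 31 [231.  133.9] med [666.  86. 246.] lo [662.  72.   4.] hi [763. 100. 257.]
white 17 [235.1 143.2] med [662.  76. 175.] lo [661.  71. 146.] hi [664.  79. 207.]
white 21 [443.1 139.9] med [ 732. -587.   71.] lo [ 725. -593.   47.] hi [ 743. -581.   76.]
white 22 [435.7 142.2] med [ 722. -562.   72.] lo [ 714. -569.   48.] hi [ 736. -555.   76.]
white 20 [428.2 144.6] med [ 714. -538.   71.] lo [ 708. -548.   48.] hi [ 725. -532.   76.]
white 143 [245.6 163.4] med [596.  42. 232.] lo [529.  21.  16.] hi [677.  62. 239.]
white 21 [420.8 146.9] med [ 704. -514.   72.] lo [ 697. -520.   50.] hi [ 716. -506.   74.]
white 22 [444.5 149
[... 8404 characters left out ...]
d [ 722. -425.  107.] lo [ 672. -434.   45.] hi [ 740. -422.  115.]
blue 12 [ 91.2 302.8] med [ 689. -539.   52.] lo [ 682. -545.   47.] hi [ 736. -518.  116.]
blue 1986 [113.9 350.1] med [ 860. -493.   91.] lo [ 798. -581.   47.] hi [ 896. -394.  121.]
blue 14 [ 82.1 308.1] med [ 697. -561.   50.] lo [ 688. -570.   47.] hi [ 727. -550.   93.]
blue 17 [ 72.6 315.2] med [ 705. -587.   50.] lo [ 699. -595.   47.] hi [ 754. -561.  118.]
blue 546 [136.6 359.2] med [ 875. -456.   33.] lo [ 846. -525.   14.] hi [ 900. -378.   46.]
yellow 70 [265.8 159.2] med [322. 149.  39.] lo [234. 144.   1.] hi [335. 186.  57.]
yellow 72 [273.3 157.7] med [329. 180.  46.] lo [249. 166.  -4.] hi [342. 225.  56.]
```

View pics/top0c.png

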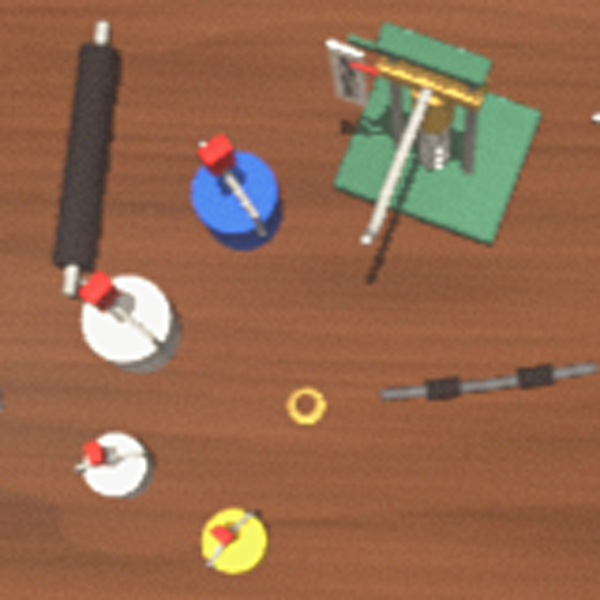

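View pics/scene0c.png

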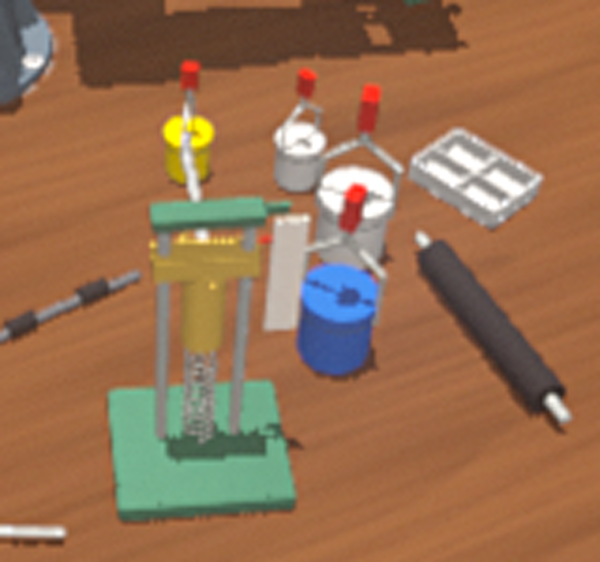

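```bash
python3 - <<'E'
from h import *
R=[]
for t in ['top0','scene0']:
    im,d,c=load(t); P=pts(d,c); hsv=cv2.cvtColor(im,cv2.COLOR_RGB2HSV)
    m=(np.hypot(P[...,0]-495,P[...,1]-262)<50)
    w=m&(P[...,2]>88)&(P[...,2]<150)
    q=P[w]; print(t,len(q)); print(q[np.argsort(q[:,2])].round(0).tolist()[::max(1,len(q)//25)])
    r=m&(P[...,2]>160); q=P[r]; print('tab',q.mean(0),q.min(0),q.max(0))
    l=m&(P[...,2]>68)&(P[...,2]<82); q=P[l]; 
    (x,y),rad=cv2.minEnclosingCircle(q[:,:2].astype(np.float32)); print('lid',x,y,rad,np.median(q,0))
    q=P[w][:,:2]; q=q-np.array([x,y]); u,s,v=np.linalg.svd(q,full_matrices=False); print('bail dir deg',np.degrees(np.arctan2(v[0,1],v[0,0])),s)
    # hook points
    a=np.array([660,14]); k=(P[...,2]>205)&(P[...,2]<300)&(P[...,0]>500)&(P[...,0]<645)&(abs(P[...,1]-45)<50)
    q=P[k];
    if len(q): 
        u,s,v=np.linalg.svd(q[:,:2]-q[:,:2].mean(0),full_matrices=False); print('hook',len(q),np.degrees(np.arctan2(v[0,1],v[0,0])),q[np.argsort(q[:,0])].round(0).tolist()[::max(1,len(q)//25)])
    b=(P[...,2]>10)&(P[...,2]<35)&(np.hypot(P[...,0]-478,P[...,1]+259)<30)&(hsv[...,0]>45)&(hsv[...,0]<90)&(hsv[...,1]>90)
    print('btn',P[b].mean(0),np.median(P[b],0))
E
```

```text
top0 37
[[466.0, 237.0, 90.0], [469.0, 233.0, 93.0], [466.0, 234.0, 105.0], [466.0, 237.0, 108.0], [468.0, 233.0, 111.0], [468.0, 239.0, 111.0], [471.0, 236.0, 114.0], [471.0, 239.0, 115.0], [515.0, 290.0, 115.0], [515.0, 293.0, 115.0], [467.0, 235.0, 118.0], [473.0, 238.0, 118.0], [470.0, 241.0, 118.0], [511.0, 289.0, 119.0], [511.0, 292.0, 119.0], [473.0, 241.0, 119.0], [478.0, 244.0, 121.0], [475.0, 241.0, 121.0], [472.0, 244.0, 121.0], [475.0, 243.0, 124.0], [475.0, 246.0, 124.0], [480.0, 249.0, 127.0], [477.0, 246.0, 128.0], [483.0, 252.0, 128.0], [480.0, 246.0, 128.0], [480.0, 252.0, 129.0], [477.0, 249.0, 129.0], [482.0, 255.0, 130.0], [482.0, 249.0, 131.0], [485.0, 254.0, 133.0], [484.0, 257.0, 136.0], [487.0, 260.0, 136.0], [487.0, 257.0, 137.0], [490.0, 260.0, 138.0], [483.0, 259.0, 140.0], [486.0, 262.0, 143.0], [488.0, 261.0, 146.0]]
tab [489.30873317 261.36035219 189.5563368 ] [478.48202032 251.70122697 161.42606637] [503.75696822 274.05569314 203.71228724]
lid 488.72760009765625 263.36505126953125 37.27458572387695 [487.15281599 260.39587461  75.57636223]
bail dir deg -
[... 1907 characters left out ...]
.0, 55.0, 232.0], [533.0, 61.0, 227.0], [534.0, 61.0, 232.0], [537.0, 56.0, 232.0], [539.0, 52.0, 227.0], [539.0, 55.0, 226.0], [542.0, 57.0, 227.0], [550.0, 50.0, 228.0], [557.0, 46.0, 231.0], [562.0, 44.0, 231.0], [567.0, 45.0, 235.0], [573.0, 46.0, 235.0], [575.0, 45.0, 233.0], [578.0, 46.0, 232.0], [581.0, 42.0, 235.0], [585.0, 39.0, 236.0], [588.0, 38.0, 234.0], [590.0, 40.0, 235.0], [592.0, 40.0, 233.0], [597.0, 34.0, 235.0], [632.0, 24.0, 233.0], [636.0, 25.0, 235.0], [640.0, 23.0, 236.0], [641.0, -3.0, 238.0], [641.0, 6.0, 239.0], [643.0, -4.0, 237.0], [644.0, 8.0, 241.0], [645.0, 1.0, 240.0]]
btn [ 479.13498606 -259.67870382   20.63102381] [ 479.02437586 -259.65248265   20.60358663]
```

Target canister is at about (492, 263), bail azimuth about 52.6°. The saddle is at about (547, 53), with the hook's x azimuth about -20°. I'm moving above the canister for a wrist view.

Emit:
arm_command(increments=[[[-20,-8,-8,0],[-38,-16,-8,0],[-38,-16,-8,0],[-38,-16,-8,0],[-38,-16,-8,0],[-38,-16,-8,0],[-38,-16,-8,0],[-38,-16,-8,0],[-38,-16,-8,0],[-38,-16,-8,0],[-38,-16,-8,0],[-18,-12,-2,0]]], hand=1)

```text
time: 1.35
tool_pos: [494.3, 261.8, 321.7]
tcp_rot: [0.0, 0.117, 0.993, 0.0]
contact_force: [0.4, 1.1, 0.0]
gripper_width: 85.6
```

Emit:
arm_command(increments=[[[0,0,0,1],[0,0,0,1],[0,0,0,1],[0,0,0,1],[0,0,0,0],[0,0,0,0],[0,0,0,0]]])

```text
time: 2.05
tool_pos: [492.0, 263.6, 321.2]
tcp_rot: [-0.0, 0.319, 0.948, -0.0]
contact_force: [1.1, -0.5, -1.0]
gripper_width: 85.8
```

```bash
python3 - <<'E'
from h import *
o=bot.observe(); print(o['time'],o['tool_pos'],o['tcp_rot'],o['contact_force'])
im,d,c=snap('wrist','w1'); P=pts(d,c)
hsv=cv2.cvtColor(im,cv2.COLOR_RGB2HSV)
H,S,V=[hsv[...,i].astype(int) for i in range(3)]
m=((H<6)|(H>174))&(S>150)&(V>80)
n,l,s,ce=cv2.connectedComponentsWithStats(m.astype(np.uint8))
for i in range(1,n):
    if s[i,4]>80:
        q=P[l==i]; tp=q[q[:,2]>np.percentile(q[:,2],90)-4]; print(s[i],q.mean(0).round(1),'top',tp.mean(0).round(1),cv2.minAreaRect(tp[:,:2].astype(np.float32)))
mm=np.hypot(P[...,0]-492,P[...,1]-263)<50
w=mm&(P[...,2]>86)&(P[...,2]<140); q=P[w][:,:2]
x0=q.mean(0);u,sv,v=np.linalg.svd(q-x0,full_matrices=False); print('bail',len(q),x0,np.degrees(np.arctan2(v[0,1],v[0,0])),sv)
l=mm&(abs(P[...,2]-76)<5); print('lid',cv2.minEnclosingCircle(P[l][:,:2].astype(np.float32)))
E
```

```text
2.05 [492.01216281 263.56915744 321.20390103] [-7.43456385e-05  3.18988945e-01  9.47758430e-01 -7.34791316e-05] [ 1.12220978 -0.46387585 -1.02807372]
[177  56  23  19 244] [372.2 269.8 129.2] top [374.6 271.2 141. ] ((400.625244140625, 285.2706604003906), (78.86339569091797, 12.181312561035156), 28.01486587524414)
[ 54  76  32  14 374] [313.4 167.6 124.9] top [316.7 170.8 140.5] ((368.9864501953125, 237.55270385742188), (191.23019409179688, 10.993003845214844), 51.687564849853516)
[251 171  19  26 442] [492.1 265.3 195.7] top [491.5 265.9 198.4] ((466.55096435546875, 284.1509704589844), (15.331583023071289, 84.38375091552734), 53.3213005065918)
[251 291  21  43 706] [603.7 181.7 181.6] top [601.5 184.3 197.6] ((525.791259765625, 245.50331115722656), (18.11408233642578, 225.0366668701172), 51.06515884399414)
bail 348 [491.45958856 266.25986962] 51.69523974316755 [491.40508156  31.07463956]
lid ((490.8868408203125, 267.15472412109375), 38.335731506347656)
```

View pics/w1.png

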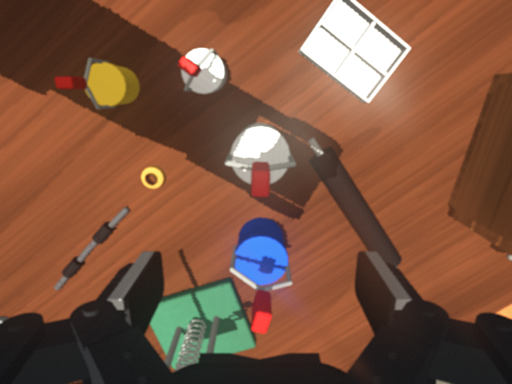

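The target's red tab is at pixel (260,180) in this view, well isolated, with its centre at about (491.5, 265). I'm descending to grasp.

Emit:
arm_command(increments=[[[1.4,1,6,0.18],[0,0,16,0],[0,0,20,0],[0,0,20,0],[0,0,20,0],[0,0,20,0],[0,0,20,0],[0,0,20,0],[0,0,14,0],[0,0,6,0],[0,0,0,0],[0,0,0,0]]], hand=1)

```text
time: 3.3
tool_pos: [491.9, 265.4, 160.0]
tcp_rot: [0.0, 0.329, 0.944, 0.0]
contact_force: [0.3, -0.1, -0.0]
gripper_width: 85.5
```

```bash
python3 - <<'E'
from h import *
o=bot.observe(); print(o['time'],o['tool_pos'],o['tcp_rot'],o['contact_force'])
im,d,c=snap('wrist','w2')
E
```

```text
3.3 [491.92745002 265.39967504 159.9768417 ] [3.85467146e-04 3.29047225e-01 9.44313321e-01 3.55571266e-04] [ 0.33503863 -0.13571062 -0.01389532]
```

View pics/w2.png

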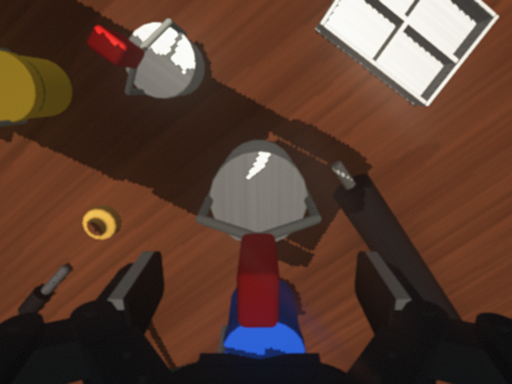

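The tab is centred at column 258, between the finger tips at 160 and 357. I'm closing the gripper.

Emit:
arm_command(increments=[[[0,0,0,0],[0,0,0,0],[0,0,0,0],[0,0,0,0],[0,0,0,0],[0,0,0,0],[0,0,0,0],[0,0,0,0],[0,0,0,0],[0,0,0,0]]], hand=-1, squeeze=60)

```text
time: 4.35
tool_pos: [491.7, 265.2, 159.4]
tcp_rot: [0.0, 0.329, 0.944, 0.0]
contact_force: [-0.9, -0.5, 4.1]
gripper_width: 15.3
```

```bash
python3 - <<'E'
from h import *
o=bot.observe(); print(o['time'],o['tool_pos'],o['tcp_rot'],o['contact_force'],o['wrist_torque'],o['gripper_width'])
# hook geometry from rays: arm line at z~231
for t in ['top0','scene0']:
    im,d,c=load(t); P=pts(d,c)
    k=(P[...,2]>222)&(P[...,2]<246)&(P[...,0]>515)&(P[...,0]<630)&(abs(P[...,1]-(53-(P[...,0]-547)*.37))<12)
    q=P[k]; x0=q.mean(0); u,s,v=np.linalg.svd(q[:,:2]-x0[:2],full_matrices=False); a=v[0]*np.sign(v[0,0])
    r=(q[:,:2]-x0[:2])@a; print(t,len(q),x0,np.degrees(np.arctan2(a[1],a[0])),'tip',x0[:2]+a*r.min(), s)
    # profile along arm
    for b in np.arange(r.min(),r.max(),6):
        e=(r>=b)&(r<b+6); 
        if e.any() and b<r.min()+70: print(round(b-r.min()),q[e][:,2].max().round(1),q[e].mean(0).round(1))
E
```

```text
4.35 [491.66961834 265.23482542 159.43832163] [1.36357951e-04 3.29052524e-01 9.44311607e-01 8.88452424e-05] [-0.89247825 -0.48821565  4.08939529] [-0.1394574  -0.02248985  0.04212489] 15.260498044066317
top0 109 [577.31052881  41.02272275 232.64899175] -18.935277757084258 tip [521.90269413  60.0311871 ] [341.45083354  23.26162767]
0 241.7 [524.4  58.6 238.3]
6 236.6 [531.   57.1 231.8]
12 230.7 [536.1  54.5 227.1]
18 226.7 [542.   53.7 224.6]
24 232.9 [547.8  52.1 227.5]
30 233.5 [553.5  48.5 229.8]
36 234.9 [558.8  47.8 231.5]
42 236.2 [564.  46. 234.]
48 239.5 [570.1  43.1 234.7]
54 239.1 [576.4  41.4 234.7]
60 235.3 [582.2  39.4 233.3]
66 237.9 [587.2  37.1 234.7]
scene0 48 [556.05966806  49.68401222 232.43516159] -19.329673539533648 tip [526.44689207  60.07147931] [174.2885287   16.58889107]
0 239.4 [529.7  59.5 235.7]
6 232.5 [534.3  56.6 229.9]
12 229.7 [539.8  55.3 226.4]
18 226.7 [544.2  52.5 226.7]
24 229.6 [551.3  50.8 228.7]
30 230.7 [558.1  49.3 230.5]
36 235.3 [562.5  45.4 233.4]
42 234.9 [566.9  46.6 234.3]
48 235.3 [574.9  44.5 233.5]
54 235.4 [580.5  41.  233.2]
60 235.6 [586.3  37.9 234.3]
66 235.0 [590.5  37.8 233.4]
```

Emit:
arm_command(increments=[[[0,0,-2,0],[0,0,-5,0],[0,0,-10,0],[0,0,-14,0],[0,0,-16,0],[0,0,-18,0],[0,0,-18,0],[0,0,-16,0],[0,0,-14,0],[0,0,-10,0],[0,0,-5,0],[0,0,-2,0]]])

```text
time: 5.55
tool_pos: [491.6, 265.2, 289.8]
tcp_rot: [0.0, 0.329, 0.944, 0.0]
contact_force: [-0.5, 0.5, -4.8]
gripper_width: 15.7
```

Emit:
arm_command(increments=[[[0,0,0,-0.8],[0,0,0,-0.8],[0,0,0,-0.8],[0,0,0,-0.8],[0,0,0,0],[0,0,0,0],[0,0,0,0],[0,0,0,0]]])

```text
time: 6.35
tool_pos: [491.5, 265.2, 289.2]
tcp_rot: [-0.0, 0.167, 0.986, -0.0]
contact_force: [0.2, -0.1, -3.9]
gripper_width: 15.3
```

```bash
python3 - <<'E'
from h import *
from scipy.spatial.transform import Rotation as R
o=bot.observe(); q=o['tcp_rot']; M=R.from_quat([q[1],q[2],q[3],q[0]]).as_matrix()
print(o['time'],o['tool_pos'],M.round(3),o['contact_force'],o['wrist_torque'],o['gripper_width'])
print('y az',np.degrees(np.arctan2(M[1,1],M[0,1])), M.T@(np.array([476.6,77.5,283])-o['tool_pos']))
E
```

```text
6.35 [491.51596959 265.20159403 289.19005075] [[-0.944  0.33  -0.   ]
 [ 0.33   0.944 -0.   ]
 [ 0.    -0.    -1.   ]] [ 0.16682037 -0.09239059 -3.93026538] [-0.0240445   0.01383177  0.04794639] 15.301243629909267
y az 70.71809056901053 [ -47.90376451 -182.09712853    6.2093802 ]
```

Emit:
arm_command(increments=[[[-2,-6,0,0],[-4,-14,0,0],[-4,-18,0,0],[-5,-20,0,0],[-5,-20,0,0],[-5,-20,0,0],[-5,-20,0,0],[-5,-20,0,0],[-5,-18,0,0],[-4,-14,0,0],[-3,-8,0,0],[-1,-4,0,0]]])

```text
time: 7.55
tool_pos: [477.0, 76.7, 289.4]
tcp_rot: [0.0, 0.167, 0.986, 0.0]
contact_force: [-0.3, 0.2, -3.0]
gripper_width: 15.5
```

```bash
python3 - <<'E'
from h import *
from scipy.spatial.transform import Rotation as R
o=bot.observe(); q=o['tcp_rot']; M=R.from_quat([q[1],q[2],q[3],q[0]]).as_matrix()
print(o['time'],o['tool_pos'],o['contact_force'],o['gripper_width'])
for n in ['wrist','scene','top']:
    im,d,c=snap(n,n+'3'); P=pts(d,c)
    if n!='wrist': 
        x,y,X,Y=(220,100,380,260) if n=='scene' else (140,120,300,280)
        cv2.imwrite(f'pics/{n}3c.png',cv2.resize(im[y:Y,x:X,::-1],None,fx=3.5,fy=3.5,interpolation=cv2.INTER_CUBIC))
    k=(P[...,2]>220)&(P[...,2]<246)&(P[...,0]>515)&(P[...,0]<630)&(abs(P[...,1]-(53-(P[...,0]-547)*.35))<12)
    q=P[k]
    if len(q)<10: print(n,len(q));continue
    Q=(q-o['tool_pos'])@M  # tool frame
    x0=Q.mean(0); u,s,v=np.linalg.svd(Q[:,:2]-x0[:2],full_matrices=False); print(n,len(q),v[0],s)
    for b in np.arange(Q[:,0].max(),Q[:,0].min(),-6)[:14]:
        e=(Q[:,0]<=b)&(Q[:,0]>b-6)
        if e.any(): print(b.round(1),Q[e].mean(0).round(1),q[e].mean(0).round(1),q[e][:,2].max().round(1))
E
```

```text
7.55 [476.98439383  76.73396426 289.37275037] [-0.26427189  0.19598629 -2.98037976] 15.51942041716156
wrist 327 [-0.99999034 -0.00439561] [138.82609875  41.71897028]
-87.6 [-90.7   1.4  55.8] [563.1  48.1 233.6] 235.9
-93.6 [-96.6   1.3  55.7] [568.6  46.1 233.7] 235.7
-99.6 [-102.7    1.2   56. ] [574.3  43.9 233.4] 235.1
-105.6 [-108.7    1.5   55.9] [580.1  42.3 233.5] 235.4
-111.6 [-113.1    0.9   56.3] [584.1  40.3 233.1] 234.7
scene 50 [-9.99999938e-01 -3.53412085e-04] [179.84704775  16.51221099]
-51.2 [-54.3   0.3  54.1] [528.4  59.1 235.3] 239.6
-57.2 [-60.1   0.8  59.7] [534.   57.7 229.6] 237.9
-63.2 [-65.2   0.1  65.3] [538.6  55.3 224.1] 227.1
-69.2 [-70.4   1.1  63.7] [543.8  54.5 225.7] 226.6
-75.2 [-78.9  -1.5  60.4] [550.9  49.3 229. ] 229.0
-81.2 [-84.6   0.9  58.3] [557.2  49.7 231. ] 231.6
-87.2 [-90.1  -1.2  56.9] [561.6  45.8 232.5] 233.2
-93.2 [-96.7   1.   55.3] [568.7  45.8 234. ] 234.6
-99.2 [-103.9   -1.3   55. ] [574.6  41.2 234.4] 234.4
-105.2 [-108.3    1.3   56. ] [579.6  42.2 233.4] 235.8
-117.2 [-119.2    0.    54.8] [589.5  37.4 234.6] 238.2
-123.2 [-127.5    0.6   54.3] [597.6  35.2 235.1] 235.3
top 2
```

View pics/wrist3.png

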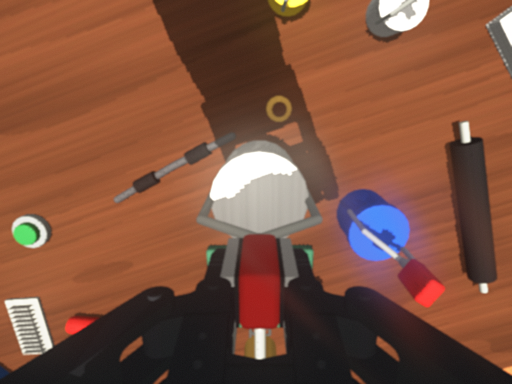

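View pics/scene3c.png

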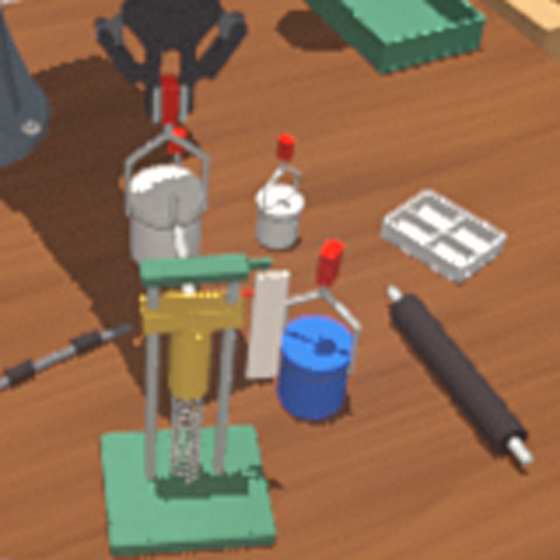

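View pics/top3c.png

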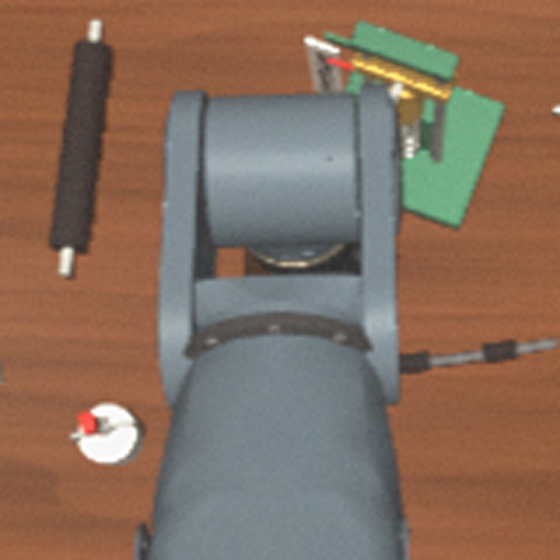

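The hook arm lies about 70 mm ahead (tool -x), offset about +1 mm in y, and the bail faces it squarely. I'm threading the bail over the tip.

Emit:
arm_command(increments=[[[-1,0.5,2,0],[-3,0.5,3,0],[-6,0,0,0],[-8,0,0,0],[-8,0,0,0],[-8,0,0,0],[-8,0,0,0],[-8,0,0,0],[-8,0,0,0],[-7,0,0,0],[-4,0,0,0],[-1,0,0,0]]])

```text
time: 8.9
tool_pos: [543.7, 55.3, 284.2]
tcp_rot: [-0.0, 0.167, 0.986, -0.0]
contact_force: [-0.1, 0.9, -3.5]
gripper_width: 15.5
```

```bash
python3 - <<'E'
from h import *
from scipy.spatial.transform import Rotation as R
o=bot.observe(); q=o['tcp_rot']; M=R.from_quat([q[1],q[2],q[3],q[0]]).as_matrix()
print(o['time'],o['tool_pos'],o['contact_force'],o['gripper_width'])
for n in ['wrist','scene']:
    im,d,c=snap(n,n+'4'); P=pts(d,c)
    if n=='scene': 
        x,y,X,Y=(220,100,340,240)
        cv2.imwrite(f'pics/{n}4c.png',cv2.resize(im[y:Y,x:X,::-1],None,fx=4.2,fy=4.2,interpolation=cv2.INTER_CUBIC))
        Q=(P-o['tool_pos'])@M
        k=(abs(Q[...,1])<60)&(Q[...,0]>-75)&(Q[...,0]<50)&(Q[...,2]<90)&(Q[...,2]>-5)
        for y0,x0 in zip(*np.where(k)):
            pass
        for lab,e in [('arm',k&(abs(Q[...,1]-.5)<7)&(Q[...,2]>45)),('bail',k&(abs(Q[...,1])>6)&(Q[...,2]>18)&(Q[...,2]<58)&(abs(Q[...,1])<45))]:
            q=Q[e]; q=q[np.argsort(-q[:,0])]; print(lab,len(q),q.mean(0).round(1)); print(q.round(0).astype(int).tolist()[:60])
E
```

```text
8.9 [543.72225808  55.30193647 284.16389464] [-0.11789375  0.86982924 -3.49175542] 15.515351134013219
arm 67 [-9.  -1.8 61.8]
[[29, -5, 83], [27, -2, 85], [26, -5, 85], [23, 7, 83], [22, -2, 86], [19, -6, 83], [18, 3, 49], [16, -3, 84], [15, -4, 51], [15, -4, 47], [14, -1, 46], [14, 2, 51], [12, -1, 48], [11, 0, 85], [11, -4, 84], [11, 2, 56], [11, -4, 51], [11, -4, 55], [10, -1, 51], [10, 2, 51], [8, -4, 61], [8, -5, 57], [7, -2, 53], [6, -1, 85], [6, -2, 56], [6, -4, 84], [6, 1, 56], [5, -5, 62], [4, 1, 58], [4, -2, 58], [3, -2, 61], [2, -1, 85], [1, 1, 60], [0, -5, 83], [-3, -5, 85], [-3, -2, 85], [-7, -3, 56], [-8, 0, 56], [-9, -3, 84], [-10, -6, 83], [-15, -3, 83], [-16, -4, 53], [-18, 0, 85], [-19, -4, 84], [-19, 2, 51], [-20, -5, 54], [-22, -2, 48], [-25, 1, 50], [-28, -3, 47], [-29, -3, 50], [-30, 0, 50], [-32, 0, 51], [-34, -3, 49], [-38, -4, 50], [-38, -1, 50], [-39, 2, 50], [-42, 2, 51], [-42, -4, 51], [-43, -1, 50], [-44, -4, 53]]
bail 58 [-3.3 -0.2 38.1]
[[0, 22, 33], [0, -24, 37], [-1, 25, 36], [-1, -12, 26], [-1, -31, 40], [-1, -21, 37], [-1, -6, 22], [-1, 15, 27], [-1, -21, 32], [-1, 37, 44], [-1, 28, 39], [-2, 31, 44], [-2, -9, 29], [-2, -37, 55], [-2, 25, 39], [-2, -31, 47], [-2, 35, 51], [-2, 9, 22], [-2, 22, 38], [-2, 35, 55], [-3, -19, 31], [-3, -34, 50], [-3, 38, 51], [-3, 15, 33], [-3, -34, 42], [-3, 34, 42], [-3, 18, 33], [-3, -7, 24], [-3, -25, 38], [-3, -28, 38], [-3, -37, 45], [-4, -19, 34], [-4, -16, 31], [-4, -37, 49], [-4, -13, 31], [-4, 34, 46], [-4, -34, 53], [-4, 9, 24], [-4, 18, 29], [-4, -28, 41], [-4, -13, 27], [-4, 15, 28], [-5, 31, 37], [-5, -37, 56], [-5, -34, 57], [-5, 12, 28], [-5, -10, 23], [-5, 31, 45], [-5, -16, 26], [-5, 37, 53], [-5, -34, 44], [-5, -22, 37], [-6, 37, 45], [-6, -31, 40], [-6, 27, 40], [-6, 21, 31], [-7, 34, 55], [-7, 11, 22]]
```

View pics/wrist4.png

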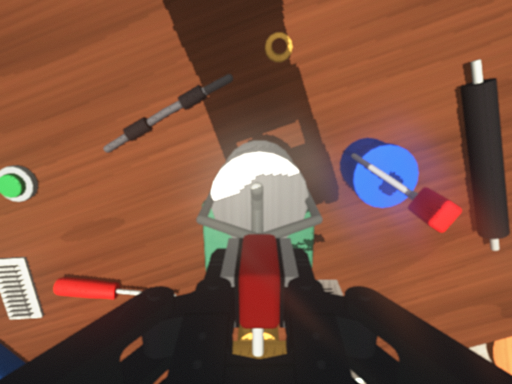

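View pics/scene4c.png

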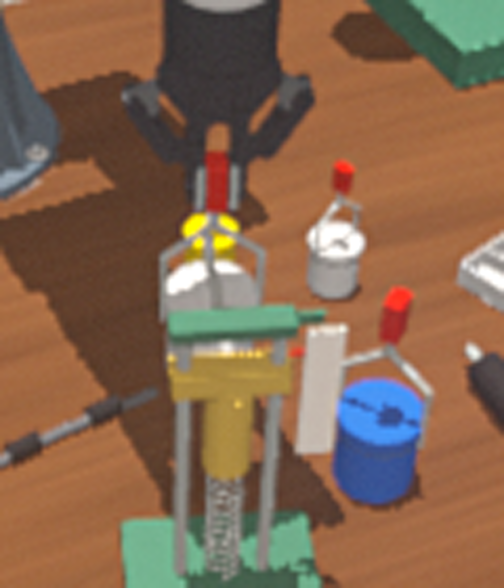

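```bash
python3 - <<'E'
from h import *
M=np.array([[-.944,.33,0],[.33,.944,0],[0,0,-1]]);t=np.array([543.72,55.30,284.16])
im,d,c=load('wrist4'); P=pts(d,c); Q=(P-t)@M
for r in range(176,240,4):
    for cc in range(256,261,2): print(r,cc,Q[r,cc].round(1),end=' ')
    print()
e=(Q[...,2]>22)&(Q[...,2]<50)&(abs(Q[...,1])>10)&(abs(Q[...,1])<45)&(abs(Q[...,0])<20)
print('bail',e.sum(),Q[e].mean(0))
# tip cols
for r in (190,200,210,220,230):
    row=np.where((abs(Q[r,:,2]-56)<14)&(abs(Q[r,:,1])<12))[0]; print(r,row.min() if len(row) else None,row.max() if len(row) else None, Q[r,row].mean(0).round(1) if len(row) else '')
E
```

```text
176 256 [18.1 -1.7 84.5] 176 258 [18.  -0.2 84.7] 176 260 [18.3  1.2 83.6] 
180 256 [15.4 -1.6 83.4] 180 258 [15.7 -0.2 82.5] 180 260 [15.1  1.2 84.6] 
184 256 [22.9 -1.3 45.8] 184 258 [23.1 -0.1 45.1] 184 260 [22.5  1.  47.1] 
188 256 [21.  -1.3 43.7] 188 258 [20.8 -0.1 44.6] 188 260 [20.8  1.  44.4] 
192 256 [18.4 -1.3 44.2] 192 258 [18.6 -0.1 43.5] 192 260 [18.2  1.  45. ] 
196 256 [15.  -1.3 47.1] 196 258 [14.9 -0.1 47.5] 196 260 [14.1  1.1 50.2] 
200 256 [ 9.7 -1.4 55.7] 200 258 [ 9.6 -0.2 56. ] 200 260 [ 9.1  1.1 57.4] 
204 256 [ 6.  -1.5 58.6] 204 258 [ 6.4 -0.2 57.3] 204 260 [ 6.   1.1 58.5] 
208 256 [ 3.2 -1.5 58.8] 208 258 [ 3.3 -0.2 58.6] 208 260 [ 3.   1.1 59.3] 
212 256 [-0.1 -1.5 60.2] 212 258 [ 0.3 -0.2 59.2] 212 260 [ 0.1  1.1 59.7] 
216 256 [-2.3 -1.5 58.7] 216 258 [-2.1 -0.2 58.2] 216 260 [-2.4  1.1 58.9] 
220 256 [-4.3 -1.4 56.8] 220 258 [-4.4 -0.2 56.9] 220 260 [-4.8  1.1 58.1] 
224 256 [-6.6 -1.4 55.6] 224 258 [-6.5 -0.1 55.2] 224 260 [-6.9  1.1 56.3] 
228 256 [-9.2 -1.4 55.1] 228 258 [-9.1 -0.1 54.9] 228 260 [-9.1  1.1 54.8] 
232 256 [-11.3  -1.4  53.4] 232 258 [-11.8  -0.1  54.6] 232 260 [-11.5   1.2  54. ] 
236 256 [11.6 -0.9 -3. ] 236 258 [11.6 -0.  -3. ] 236 260 [11.2  0.9 -2.2] 
bail 949 [ 0.87352083  1.23446797 35.30948942]
190 251 263 [19.6 -0.7 44.3]
200 252 263 [ 9.3 -0.5 56.8]
210 252 263 [ 1.3 -0.5 60.2]
220 252 263 [-4.7 -0.5 57.6]
230 252 263 [-10.5  -0.5  54.7]
```

Emit:
arm_command(increments=[[[0.5,-0.8,1,0],[0.5,-0.8,3,0],[0,0,4,0],[0,0,5,0],[0,0,5,0],[0,0,4,0],[0,0,4,0],[0,0,3,0],[0,0,2,0],[0,0,1,0],[0,0,0,0],[0,0,0,0]]])

```text
time: 10.2
tool_pos: [542.0, 54.3, 252.4]
tcp_rot: [0.0, 0.167, 0.986, 0.0]
contact_force: [0.6, 0.6, -3.2]
gripper_width: 15.3
```

```bash
python3 - <<'E'
from h import *
o=bot.observe(); print(o['time'],o['tool_pos'],o['contact_force'],o['wrist_torque'],o['gripper_width'])
for n in ['wrist','scene']:
    im,d,c=snap(n,n+'5'); P=pts(d,c)
    x,y,X,Y=(220,100,340,240) if n=='scene' else (180,130,340,270)
    cv2.imwrite(f'pics/{n}5c.png',cv2.resize(im[y:Y,x:X,::-1],None,fx=4,fy=4,interpolation=cv2.INTER_CUBIC))
    M=np.array([[-.944,.33,0],[.33,.944,0],[0,0,-1]]); Q=(P-o['tool_pos'])@M
    if n=='wrist':
        for r in range(170,234,4): print(r,Q[r,252:264].mean(0).round(1))
        e=(Q[...,2]>22)&(Q[...,2]<50)&(abs(Q[...,1])>10)&(abs(Q[...,1])<45)&(abs(Q[...,0])<20)
        print('bail',e.sum(),Q[e].mean(0))
E
```

```text
10.2 [541.97894081  54.30047848 252.42414222] [ 0.61517749  0.62634936 -3.17548028] [-0.04990182 -0.05249973 -0.01678413] 15.30797153474414
170 [22.5 -0.6 84.1]
174 [19.5 -0.6 84.3]
178 [16.7 -0.6 84. ]
182 [18.8 -0.8 65.2]
186 [10.8 -0.6 84.2]
190 [ 7.8 -0.6 84.1]
194 [ 4.9 -0.6 83.7]
198 [ 1.8 -0.6 84.2]
202 [16.2 -0.7 32.3]
206 [18.4 -0.5 19.1]
210 [18.5 -0.3 12.8]
214 [13.9 -0.5 19.4]
218 [ 9.3 -0.5 25.4]
222 [ 4.9 -0.5 30.4]
226 [ 2.1 -0.5 31.4]
230 [-1.  -0.5 32.8]
bail 948 [ 0.85146944  1.1100169  35.29105747]
```

View pics/wrist5c.png

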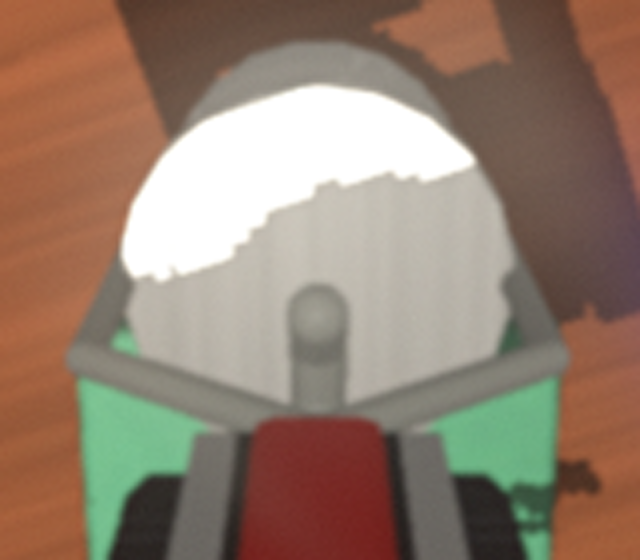

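View pics/scene5c.png

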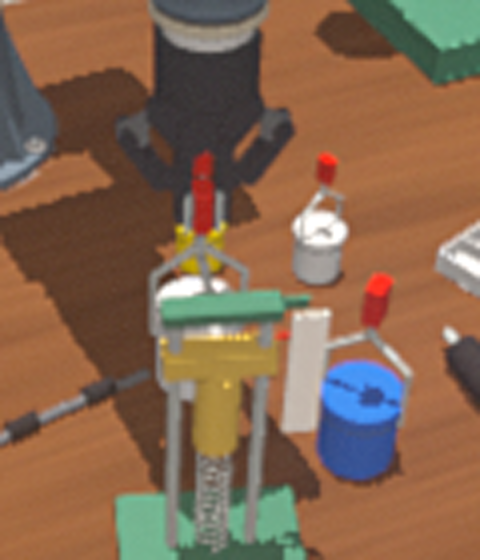

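```bash
python3 - <<'E'
from h import *
t=np.array([541.98,54.30,252.42])
im,d,c=load('wrist5'); P=pts(d,c)
M=np.array([[-.944,.33,0],[.33,.944,0],[0,0,-1]]); Q=(P-t)@M
for r in range(198,236,2): print(r,np.median(Q[r,256:263],0).round(1))
for r in (210,220,228):
    row=np.where((Q[r,:,2]<45)&(abs(Q[r,:,1])<9))[0]; print(r,row.min(),row.max(),Q[r,row[0]],Q[r,row[-1]])
E
```

```text
198 [ 1.8  0.5 83.9]
200 [ 0.3  0.5 84. ]
202 [22.1  0.4 14.5]
204 [21.4  0.4 13.7]
206 [20.6  0.4 12.9]
208 [19.7  0.4 12.3]
210 [18.8  0.4 12.1]
212 [17.9  0.4 11.7]
214 [16.4  0.4 12.7]
216 [14.6  0.4 14.5]
218 [12.   0.4 18.4]
220 [ 9.2  0.4 22.8]
222 [ 7.1  0.4 25. ]
224 [ 5.7  0.4 25.7]
226 [ 4.3  0.4 26.2]
228 [ 2.7  0.5 27. ]
230 [ 1.3  0.5 27.5]
232 [ 0.2  0.5 27.3]
234 [11.7  0.4 -1.1]
210 252 267 [17.62402338 -3.13525464 15.22883003] [17.53812134  4.48532752 15.4981219 ]
220 253 459 [ 7.26472555 -2.87101469 27.56533122] [  74.83079867    0.20955553 -142.03670427]
228 2 485 [  74.83079867    0.20955553 -142.03670427] [  74.83079867    0.20955553 -142.03670427]
```

Gap about 6 mm and aligned within 1 mm in x and y. I'm easing down at 15 mm/s.

Emit:
arm_command(increments=[[[0,0,1,0],[0,0,1,0],[0,0,1,0],[0,0,1,0],[0,0,1,0],[0,0,1,0],[0,0,1,0],[0,0,1,0],[0,0,1.5,0],[0,0,1.5,0],[0,0,1.5,0],[0,0,1.5,0]]])

```text
time: 11.5
tool_pos: [541.9, 54.3, 238.2]
tcp_rot: [0.0, 0.167, 0.986, -0.0]
contact_force: [-0.4, 0.6, -2.7]
gripper_width: 15.6
```

```bash
python3 - <<'E'
from h import *
o=bot.observe(); print(o['time'],o['tool_pos'],o['contact_force'],o['wrist_torque'],o['gripper_width'])
E
```

```text
11.5 [541.92945435  54.27447267 238.19690117] [-0.38743574  0.59813399 -2.67130094] [ 0.04975641  0.11689401 -0.00481424] 15.592641496569815
```

Emit:
arm_command(increments=[[[0,0,1,0],[0,0,1,0],[0,0,1,0],[0,0,1,0],[0,0,1,0],[0,0,1,0],[0,0,1,0],[0,0,1,0],[0,0,1,0],[0,0,1,0],[0,0,0,0],[0,0,0,0]]])

```text
time: 12.7
tool_pos: [541.9, 54.3, 228.3]
tcp_rot: [-0.0, 0.167, 0.986, -0.0]
contact_force: [-0.4, 0.4, -1.8]
gripper_width: 15.3
```

```bash
python3 - <<'E'
from h import *
F=[]
for i in range(3):
    o=bot.observe();F.append(o['contact_force']);im,d,c=snap('wrist','w6')
print(o['time'],o['tool_pos'],np.array(F),o['wrist_torque'],o['gripper_width'])
P=pts(d,c);M=np.array([[-.944,.33,0],[.33,.944,0],[0,0,-1]]); Q=(P-o['tool_pos'])@M
for r in range(198,236,2): print(r,np.median(Q[r,256:263],0).round(1))
E
```

```text
12.8 [541.94374696  54.2871606  228.33388582] [[-0.42536179  0.44578723 -1.82976591]
 [-1.18613117  0.98989251 -0.85887406]
 [-0.29178686  0.31035853 -2.31342256]] [0.09436196 0.08386168 0.0048568 ] 15.764534362983868
198 [ 1.6  0.5 84.7]
200 [ 0.3  0.5 84.1]
202 [-1.3  0.5 84.4]
204 [22.   0.4 12.1]
206 [21.6  0.4 10.2]
208 [20.8  0.4  9.4]
210 [20.   0.4  8.8]
212 [18.9  0.4  8.9]
214 [18.   0.4  8.5]
216 [17.   0.4  8.5]
218 [15.4  0.4 10. ]
220 [13.1  0.4 12.9]
222 [10.1  0.4 17.6]
224 [ 7.2  0.4 22. ]
226 [ 6.1  0.4 22. ]
228 [ 4.8  0.5 22.3]
230 [ 3.3  0.5 23. ]
232 [ 1.9  0.5 23.6]
234 [11.8  0.4 -1.2]
```

View pics/w6.png

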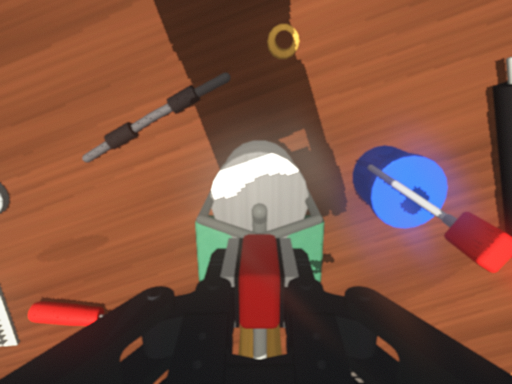

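Emit:
arm_command(increments=[[[0,0,1,0],[0,0,1,0],[0,0,1,0],[0,0,1,0],[0,0,1,0],[0,0,1,0],[0,0,1,0],[0,0,1,0],[0,0,0,0],[0,0,0,0],[0,0,0,0],[0,0,0,0]]])

```text
time: 14.05
tool_pos: [541.9, 54.3, 220.3]
tcp_rot: [0.0, 0.167, 0.986, 0.0]
contact_force: [-0.9, 1.4, -0.9]
gripper_width: 15.4
```

```bash
python3 - <<'E'
from h import *
F=[]
for i in range(12):
    o=bot.observe();F.append(o['contact_force']);im,d,c=snap('wrist','w7')
F=np.array(F); print(o['time'],o['tool_pos'],F[:,2].round(1),F.mean(0),o['wrist_torque'],o['gripper_width'])
P=pts(d,c);M=np.array([[-.944,.33,0],[.33,.944,0],[0,0,-1]]); Q=(P-o['tool_pos'])@M
for r in range(224,236,2): print(r,np.median(Q[r,256:263],0).round(1))
E
```

```text
14.6 [541.91821545  54.29181017 220.28916547] [-0.9 -0.1 -0.4 -0.8 -0.8 -0.3 -0.6 -0.3 -0.7 -1.2 -0.9  0.2] [-0.52310873  0.72453522 -0.57307541] [0.12615491 0.03654227 0.02490449] 15.04904491058707
224 [ 7.4  0.4 21.4]
226 [ 6.   0.4 22.1]
228 [ 4.9  0.4 21.9]
230 [ 3.4  0.5 22.7]
232 [ 1.9  0.5 23.4]
234 [11.8  0.4 -1.2]
```

Emit:
arm_command(increments=[[[0.5,0,0.5,0],[0.5,0,0.5,0],[0.5,0,0.5,0],[0,0,0.5,0],[0,0,0.5,0],[0,0,0.5,0],[0,0,0.5,0],[0,0,0.5,0],[0,0,0.5,0],[0,0,0,0],[0,0,0,0],[0,0,0,0]]])

```text
time: 15.85
tool_pos: [540.6, 54.8, 215.9]
tcp_rot: [0.0, 0.167, 0.986, 0.0]
contact_force: [5.0, -0.9, 0.4]
gripper_width: 15.2
```

```bash
python3 - <<'E'
from h import *
F=[];G=[]
for i in range(24):
    o=bot.observe();F.append(o['contact_force']);G.append(o['wrist_torque']);im,d,c=snap('wrist','w8')
F=np.array(F); print(o['time'],o['tool_pos'],F[:,2].round(1),F.mean(0),np.mean(G,0),o['gripper_width'])
P=pts(d,c);M=np.array([[-.944,.33,0],[.33,.944,0],[0,0,-1]]); Q=(P-o['tool_pos'])@M
print(F.mean(0)@M)
for r in range(204,236,2): print(r,np.median(Q[r,256:263],0).round(1))
E
```

```text
17.0 [540.5052399   54.78058032 215.78404522] [ 0.4 -0.1  0.   0.5  0.3  0.1 -0.1  0.6  0.1  0.3 -0.2  0.5  1.6  0.8
  0.   0.7  0.5  0.1  0.9 -0.7  0.4 -0.5  1.1 -0.6] [ 4.58204509 -1.13970528  0.2903527 ] [-0.21003304 -0.93958799 -0.00686206] 15.322355347868927
[-4.70155331  0.43619309 -0.2903527 ]
204 [-2.6  0.5 83.8]
206 [-4.3  0.5 84.2]
208 [20.3  0.4 10.8]
210 [19.6  0.4 10. ]
212 [19.1  0.4  8.4]
214 [18.   0.4  8.4]
216 [17.2  0.4  7.8]
218 [16.1  0.2  8.1]
220 [15.   0.4  8.2]
222 [13.   0.4 10.6]
224 [10.   0.4 15.3]
226 [ 7.3  0.4 19.1]
228 [ 5.2  0.5 21.3]
230 [ 3.8  0.5 21.8]
232 [ 2.6  0.5 21.9]
234 [ 3.6  0.4 17.1]
```

The shift loaded the saddle sideways at about 4.7 N, so I'm moving back.

Emit:
arm_command(increments=[[[-0.4,0,0,0],[-0.4,0,0,0],[-0.4,0,0,0],[0,0,0,0],[0,0,0,0],[0,0,0,0],[0,0,0,0],[0,0,0,0]]])

```text
time: 17.85
tool_pos: [541.4, 54.5, 215.7]
tcp_rot: [-0.0, 0.167, 0.986, -0.0]
contact_force: [-2.2, 2.2, -0.7]
gripper_width: 15.2
```

```bash
python3 - <<'E'
from h import *
F=[];G=[]
for i in range(24):
    o=bot.observe();F.append(o['contact_force']);G.append(o['wrist_torque']);im,d,c=snap('wrist','w9')
F=np.array(F); print(o['time'],o['tool_pos'],F[:,2].round(1),F.mean(0),np.mean(G,0),o['gripper_width'])
M=np.array([[-.944,.33,0],[.33,.944,0],[0,0,-1]])
print(F.mean(0)@M, F.std(0)/5)
E
```

```text
19.0 [541.58776067  54.39968322 215.77765873] [-0.7 -0.1 -0.   1.1 -0.5 -0.3 -0.2  0.  -0.5  0.3  0.8 -0.3 -0.7 -0.2
  0.  -0.4 -0.1 -0.4  0.1  0.1 -0.7  0.4  0.5  0.1] [-3.15048813  1.7522861  -0.06806555] [3.58240317e-01 6.16644749e-01 4.82235358e-04] 15.446839140208226
[3.55231521 0.61449699 0.06806555] [0.16251926 0.08332056 0.08922791]
```

Emit:
arm_command(increments=[[[0.25,-0.1,0,0],[0.25,-0.1,0,0],[0,0,0,0],[0,0,0,0],[0,0,0,0],[0,0,0,0],[0,0,0,0],[0,0,0,0]]])

```text
time: 19.85
tool_pos: [541.3, 54.4, 215.9]
tcp_rot: [0.0, 0.167, 0.986, 0.0]
contact_force: [-0.2, 1.7, 0.5]
gripper_width: 15.4
```

```bash
python3 - <<'E'
from h import *
F=[];G=[]
for i in range(16):
    o=bot.observe();F.append(o['contact_force']);G.append(o['wrist_torque']);im,d,c=snap('wrist','w10')
F=np.array(F); print(o['time'],o['tool_pos'],F[:,2].round(1),F.mean(0),np.mean(G,0),o['gripper_width'])
M=np.array([[-.944,.33,0],[.33,.944,0],[0,0,-1]])
print(F.mean(0)@M)
P=pts(d,c);Q=(P-o['tool_pos'])@M
for r in range(220,236,2): print(r,np.median(Q[r,256:263],0).round(1))
im,d,c=snap('scene','s10'); cv2.imwrite('pics/s10c.png',cv2.resize(im[100:260,210:350,::-1],None,fx=4,fy=3.75,interpolation=cv2.INTER_CUBIC))
E
```

```text
20.6 [541.22420208  54.35056317 215.8590036 ] [ 0.5 -0.7 -0.3 -0.2  0.3  0.5 -0.3 -0.1 -0.7  0.6 -0.3  0.2  0.1 -0.3
 -0.4 -0.1] [ 1.38938459  1.51541861 -0.07427474] [ 0.3107574  -0.30255948  0.01739967] 15.722805497036825
[-0.81149092  1.88905208  0.07427474]
220 [14.5  0.4  9.6]
222 [11.6  0.4 14.1]
224 [ 9.   0.4 17.7]
226 [ 6.4  0.4 21.2]
228 [ 5.2  0.4 21.2]
230 [ 3.5  0.4 22.5]
232 [ 2.   0.4 23.2]
234 [11.1  0.4  0.4]
```

View pics/s10c.png

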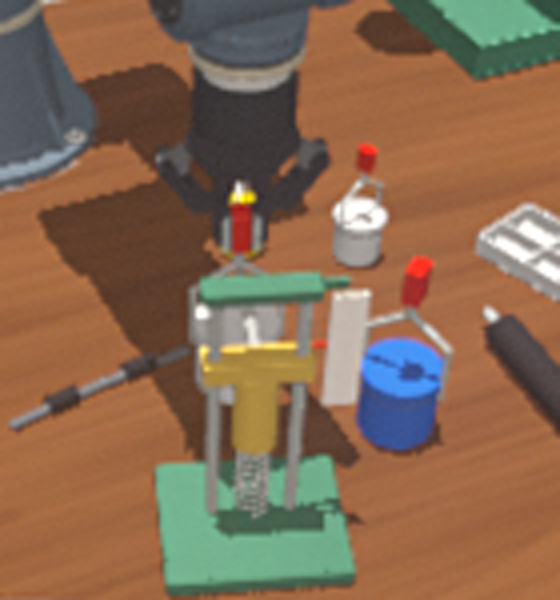

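View pics/w10.png

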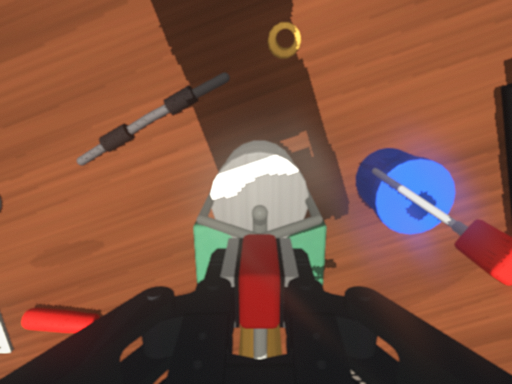

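Emit:
arm_command(increments=[[[-0.1,0.3,0,0],[0,0,0,0],[0,0,0,0],[0,0,0,0],[0,0,0,0],[0,0,0,0]]], squeeze=20)

```text
time: 21.3
tool_pos: [541.3, 54.6, 215.8]
tcp_rot: [-0.0, 0.167, 0.986, -0.0]
contact_force: [1.9, -1.6, 0.8]
gripper_width: 15.4
```

```bash
python3 - <<'E'
from h import *
F=[];G=[]
for i in range(12):
    o=bot.observe();F.append(o['contact_force']);G.append(o['wrist_torque']);im,d,c=snap('wrist','w11')
F=np.array(F); print(o['time'],o['tool_pos'],F[:,2].round(1),F.mean(0),np.mean(G,0),o['gripper_width'])
M=np.array([[-.944,.33,0],[.33,.944,0],[0,0,-1]])
print(F.mean(0)@M)
E
```

```text
21.85 [541.28345269  54.58318749 215.78508648] [ 0.8 -0.1 -0.4 -0.2 -0.3 -0.6 -0.6  0.6 -0.1  0.4 -0.4 -0.4] [ 1.55518772 -0.82279933 -0.10950977] [-0.13790792 -0.32575568 -0.00826726] 15.480688394232338
[-1.73962098 -0.26351062  0.10950977]
```

Emit:
arm_command(increments=[[[-0.2,0,0,0],[0,0,0,0],[0,0,0,0],[0,0,0,0]]])

```text
time: 22.3
tool_pos: [541.4, 54.6, 215.7]
tcp_rot: [-0.0, 0.167, 0.986, -0.0]
contact_force: [0.5, 0.1, -0.3]
gripper_width: 15.3
```

Emit:
arm_command(increments=[[[0,0,0,0],[0,0,0,0],[0,0,0,0],[0,0,0,0],[0,0,0,0]]], hand=-0.45)

```text
time: 22.8
tool_pos: [541.5, 54.6, 215.8]
tcp_rot: [0.0, 0.167, 0.986, 0.0]
contact_force: [-0.1, -0.5, 0.1]
gripper_width: 23.5
```

```bash
python3 - <<'E'
from h import *
o=bot.observe(); print(o['time'],o['tool_pos'],o['contact_force'],o['gripper_width'])
im,d,c=snap('wrist','w12'); P=pts(d,c)
M=np.array([[-.944,.33,0],[.33,.944,0],[0,0,-1]]);Q=(P-o['tool_pos'])@M
for r in range(210,236,3): print(r,np.median(Q[r,256:263],0).round(1))
E
```

```text
22.8 [541.47825998  54.56114524 215.80344848] [-0.14275783 -0.54189472  0.06018104] 23.544235707987994
210 [19.9  0.4  9.1]
213 [18.9  0.4  7.7]
216 [17.2  0.4  8.1]
219 [15.5  0.4  8.3]
222 [11.6  0.4 14.2]
225 [ 7.4  0.4 20.1]
228 [ 5.   0.4 21.7]
231 [ 3.1  0.4 22.1]
234 [11.7  0.4 -1. ]
```

View pics/w12.png

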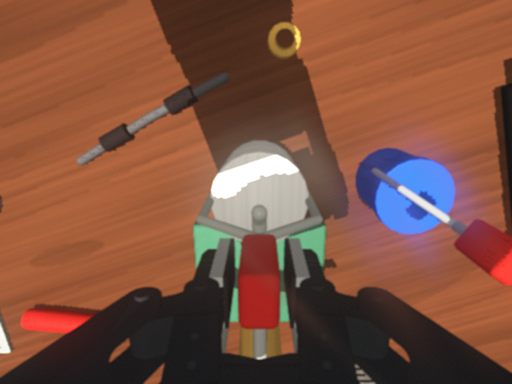

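Released with the canister hanging in place and no visible movement. I'm opening wider and retreating straight up.

Emit:
arm_command(increments=[[[0,0,0,0],[0,0,0,0],[0,0,0,0],[0,0,-2,0],[0,0,-5,0],[0,0,-10,0],[0,0,-15,0],[0,0,-20,0],[0,0,-20,0],[0,0,-20,0],[0,0,-10,0],[0,0,-3,0]]], hand=0.2)

```text
time: 24.05
tool_pos: [541.8, 54.5, 322.1]
tcp_rot: [0.001, 0.167, 0.986, 0.0]
contact_force: [-0.1, 0.9, -0.8]
gripper_width: 51.2
```

```bash
python3 - <<'E'
from h import *
o=bot.observe(); print(o['time'],o['tool_pos'],o['contact_force'],o['gripper_width'])
M=np.array([[-.944,.33,0],[.33,.944,0],[0,0,-1]])
im,d,c=snap('wrist','w13')
print('to (477,-259.5,90)',(np.array([477,-259.5,90])-o['tool_pos'])@M)
E
```

```text
24.05 [541.78479796  54.54335723 322.14395967] [-0.06672954  0.91746901 -0.79649005] 51.18672590973522
to (477,-259.5,90) [ -42.47745862 -317.83591255  232.14395967]
```

View pics/w13.png

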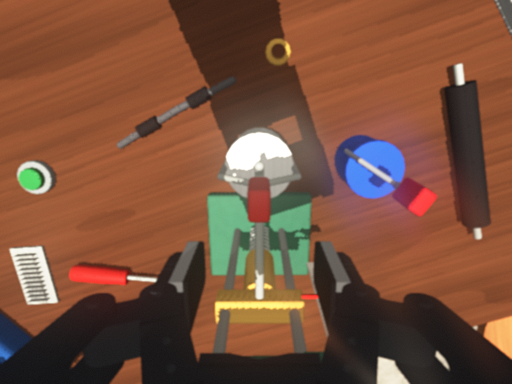

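Emit:
arm_command(increments=[[[-2,-15,0,0],[-4,-30,0,0],[-5,-38,0,0],[-5,-38,0,0],[-5,-38,0,0],[-5,-38,0,0],[-5,-38,0,0],[-4,-35,10,0],[-4,-25,20,0],[-3,-15,30,0],[0,-8,30,0],[0,0,20,0]]], hand=-1)

```text
time: 25.3
tool_pos: [474.4, -260.6, 207.8]
tcp_rot: [-0.002, 0.168, 0.986, 0.001]
contact_force: [-0.8, 0.3, -1.0]
gripper_width: -0.1
```

Emit:
arm_command(increments=[[[0,0,20,0],[0,0,20,0],[0,0,20,0],[0,0,0,0],[0,0,0,0],[0,0,0,0]]])

```text
time: 25.9
tool_pos: [476.6, -260.0, 151.7]
tcp_rot: [0.0, 0.167, 0.986, -0.0]
contact_force: [-1.3, -1.1, 0.6]
gripper_width: -0.3
```

```bash
python3 - <<'E'
from h import *
from scipy.spatial.transform import Rotation as R
o=bot.observe(); print(o['time'],o['tool_pos'],o['contact_force'],o['gripper_width'])
q=o['tcp_rot']; M=R.from_quat([q[1],q[2],q[3],q[0]]).as_matrix()
for n in ['wrist','scene','top']:
    im,d,c=snap(n,n+'14'); P=pts(d,c); hsv=cv2.cvtColor(im,cv2.COLOR_RGB2HSV)
    H,S,V=[hsv[...,i].astype(int) for i in range(3)]
    b=(H>45)&(H<90)&(S>90)&(V>50)&(np.hypot(P[...,0]-478,P[...,1]+259)<30)&(P[...,2]<60)
    q=P[b]
    if len(q)>5:
        t=q[q[:,2]>np.median(q[:,2])-3]; (x,y),r=cv2.minEnclosingCircle(t[:,:2].astype(np.float32))
        print(n,len(q),np.median(t,0),t.mean(0),(x,y,r),'tool',(np.array([x,y,np.median(t[:,2])])-o['tool_pos'])@M)
im=load('scene14')[0]; cv2.imwrite('pics/s14c.png',cv2.resize(im[100:260,150:350,::-1],None,fx=3.75,fy=3.75,interpolation=cv2.INTER_CUBIC))
E
```

```text
25.9 [ 476.57875336 -259.99818203  151.65022514] [-1.29308947 -1.13742208  0.59151006] -0.28335351133625325
wrist 968 [ 475.05529519 -259.70744755   21.3433116 ] [ 475.14857376 -259.75112956   21.2946911 ] (475.52947998046875, -259.8575744628906, 15.170744895935059) tool [  1.1696352   -0.17214856 130.3058509 ]
scene 55 [ 480.24778443 -260.80210159   21.27758479] [ 479.95564271 -260.37112394   21.25926171] (479.1032409667969, -260.394775390625, 15.263383865356445) tool [ -2.381608     0.49760141 130.37498231]
```

View pics/wrist14.png

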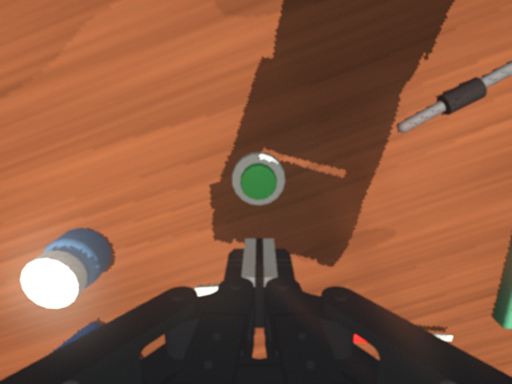

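View pics/s14c.png

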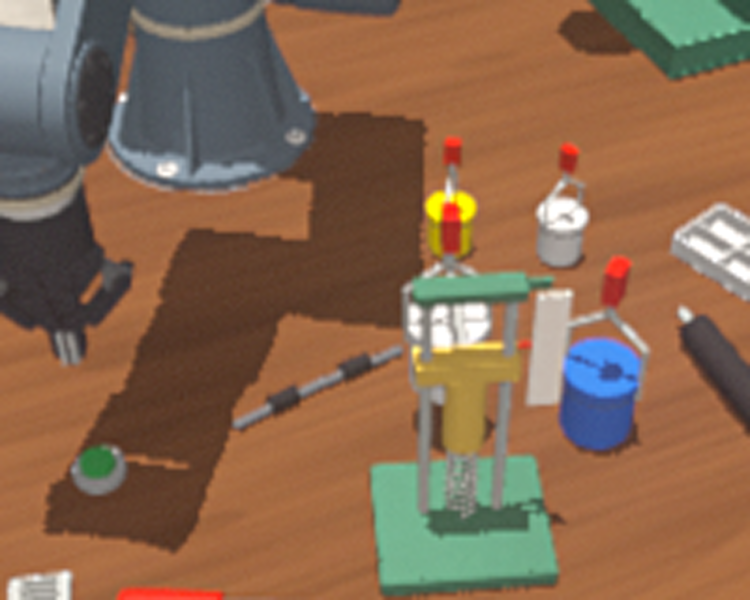

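The closed fingers are centred over the button (pixel 258,181), and the canister hangs in the hook. I'm descending near the button, then checking for stillness.

Emit:
arm_command(increments=[[[0,0,8,0],[0,0,15,0],[0,0,20,0],[0,0,20,0],[0,0,20,0],[0,0,15,0],[0,0,10,0],[0,0,6,0],[0,0,2,0],[0,0,0,0]]])

```text
time: 27.05
tool_pos: [476.6, -259.6, 35.0]
tcp_rot: [0.0, 0.167, 0.986, -0.0]
contact_force: [-0.3, -0.0, -0.2]
gripper_width: 0.1
```

```bash
python3 - <<'E'
from h import *
ims=[]
for i in range(30):
    im,d,c=snap('scene','s15'); ims.append(im); 
o=bot.observe(); print(o['time'],o['tool_pos'],o['contact_force'])
g=[cv2.cvtColor(i,cv2.COLOR_RGB2GRAY).astype(int)[130:235,245:300] for i in ims]
print([int(np.abs(a-g[-1]).max()) for a in g],[round(float(np.abs(a-g[-1]).mean()),2) for a in g])
P=pts(d,c)
for k,n in [((P[...,2]>170)&(P[...,2]<250)&(np.hypot(P[...,0]-542,P[...,1]-54)<25),'tab'),]:
    print(n,P[k].min(0),P[k].max(0),P[k].mean(0))
E
```

```text
28.55 [ 476.46549379 -259.56169206   34.80640783] [ 0.6443395  -0.46309882  0.64266042]
[8, 31, 33, 33, 33, 33, 31, 7, 6, 6, 7, 7, 6, 6, 7, 7, 8, 8, 8, 7, 6, 7, 6, 7, 7, 7, 7, 6, 7, 0] [1.1, 1.08, 1.1, 1.09, 1.11, 1.12, 1.11, 1.07, 1.09, 1.07, 1.09, 1.11, 1.08, 1.09, 1.09, 1.08, 1.11, 1.07, 1.09, 1.08, 1.1, 1.1, 1.08, 1.09, 1.1, 1.09, 1.09, 1.08, 1.09, 0.0]
tab [536.10611528  35.52584506 182.67699918] [562.50981564  73.21136901 249.43738819] [549.37025622  51.65023018 216.80535013]
```

Emit:
arm_command(increments=[[[0,0,4,0],[0,0,3,0],[0,0,0,0],[0,0,0,0],[0,0,0,0],[0,0,0,0],[0,0,0,0],[0,0,0,0],[0,0,0,0],[0,0,0,0],[0,0,0,0],[0,0,0,0]]])

```text
time: 29.75
tool_pos: [476.5, -259.6, 27.8]
tcp_rot: [-0.0, 0.167, 0.986, 0.0]
contact_force: [-0.2, 0.4, -0.3]
gripper_width: 0.1
```

```bash
python3 - <<'E'
from h import *
ims=[]
for i in range(30):
    im,d,c=snap('scene','s16'); ims.append(im); 
o=bot.observe(); print(o['time'],o['tool_pos'],o['contact_force'])
g=[cv2.cvtColor(i,cv2.COLOR_RGB2GRAY).astype(int)[130:235,245:300] for i in ims]
print([int(np.abs(a-g[-1]).max()) for a in g])
h=cv2.cvtColor(load('s15')[0],cv2.COLOR_RGB2GRAY).astype(int)[130:235,245:300]; print(np.abs(h-g[-1]).max())
E
```

```text
31.25 [ 476.43524213 -259.53034212   27.77833971] [-0.02457259  0.41886061 -0.08884166]
[7, 7, 7, 7, 7, 7, 9, 7, 7, 7, 7, 6, 7, 7, 8, 6, 7, 7, 6, 7, 6, 7, 7, 10, 9, 7, 8, 6, 7, 0]
31
```

Still for 1.5 s. Pressing now.

Emit:
arm_command(increments=[[[0,0,2,0],[0,0,2,0],[0,0,2,0],[0,0,1.5,0],[0,0,1.5,0],[0,0,1,0],[0,0,1,0],[0,0,0.5,0],[0,0,0,0],[0,0,0,0]]])

```text
time: 32.25
tool_pos: [476.4, -259.5, 16.3]
tcp_rot: [-0.0, 0.167, 0.986, 0.0]
contact_force: [-1.1, 0.2, 4.1]
gripper_width: 0.1
```

Emit:
arm_command(increments=[[[0,0,0.5,0],[0,0,0.5,0],[0,0,0.4,0],[0,0,0,0],[0,0,0,0],[0,0,0,0]]])

```text
time: 32.85
tool_pos: [476.5, -259.6, 15.8]
tcp_rot: [0.0, 0.167, 0.986, -0.0]
contact_force: [-5.0, 3.1, 16.7]
gripper_width: 0.2
```

The force rose steeply to 16.7 N, with TCP stopping at 15.8, so the button is bottomed. Releasing straight up.

Emit:
arm_command(increments=[[[0,0,-2,0],[0,0,-3,0],[0,0,-4,0],[0,0,-6,0],[0,0,-10,0],[0,0,-15,0],[0,0,-20,0],[0,0,-20,0],[0,0,-10,0],[0,0,-4,0],[0,0,0,0],[0,0,0,0]]])

```text
time: 34.05
tool_pos: [476.1, -259.3, 108.3]
tcp_rot: [-0.0, 0.167, 0.986, 0.0]
contact_force: [0.0, -0.8, -0.6]
gripper_width: 0.0
```

```bash
python3 - <<'E'
from h import *
o=bot.observe(); print(o['time'],o['tool_pos'],o['contact_force'])
im0=load('s16')[0]
im,d,c=snap('scene','s17'); P=pts(d,c)
g=lambda i:cv2.cvtColor(i,cv2.COLOR_RGB2GRAY).astype(int)[130:235,245:300]
print(np.abs(g(im)-g(im0)).max())
w,dw,cw=snap('wrist','w17'); P=pts(dw,cw); hsv=cv2.cvtColor(w,cv2.COLOR_RGB2HSV)
b=(hsv[...,0]>45)&(hsv[...,0]<90)&(hsv[...,1]>90)&(np.hypot(P[...,0]-476,P[...,1]+259)<20); print('button z',np.median(P[b],0))
cv2.imwrite('pics/s17.png',im[:,:,::-1])
E
```

```text
34.05 [ 476.14651069 -259.34360242  108.28561581] [ 0.003938   -0.81133257 -0.59649577]
69
button z [ 474.49203216 -259.5970244    21.26989068]
```

View pics/s17.png

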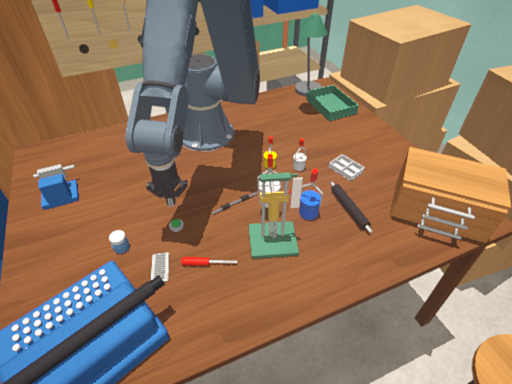

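The canister hangs in the hook, the button is back up (top at z 21.3), and the other items haven't been touched. Handing in.

```bash
python3 - <<'E'
from h import *
a=[cv2.cvtColor(snap('scene','s18')[0],cv2.COLOR_RGB2GRAY).astype(int)[130:235,245:300] for _ in range(6)]
print([np.abs(x-a[-1]).max() for x in a]); print(bot.finish_job())
E
```

```text
[np.int64(27), np.int64(25), np.int64(25), np.int64(26), np.int64(6), np.int64(0)]
the job is handed in; nothing more can be done
None
```

The larger silver canister is hanging by its bail in the hook's saddle, and I pressed the record button right down and let it up. The job was handed in at about 34 s on the robot's clock; it gave no verdict.

- **Hanging:** I lowered the canister at 5–15 mm/s until the vertical force on the gripper read about 0 N. The hook had then dipped about 32 mm, which fits the canister's measured weight of about 3.7 N. I opened the fingers only after that, and nothing visibly moved.
- **Button:** I pressed after the scene camera showed no movement around the hook for 1.5 s. The button bottomed at 15.8 mm with 16.7 N, and afterwards its top was back at 21.3 mm.

Checks that were less clean:
- **Side load before release:** a 1.5 mm sideways correction while seating the canister briefly pushed the saddle sideways with about 4.7 N, then 3.5 N the other way. I brought this down to about 0.5 N before letting go.
- **Image differences:** comparing frames before and after the press showed a change (69 grey levels at most). The last few frames before hand-in also flickered in some pixels (25–27 levels). I put both down to the arm's shadow and edge noise but did not confirm it.
- **Other items:** I judged that they hadn't moved only by looking at the final picture.

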